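# Hold a gauge pin centred in a glued drill guide

## Task

Pull the gauge pin (steel rod with a wooden grip) straight up out of its spring-ball holder, then lower its rod into the tall metal drill guide on the MDF panel until the tip is 50 mm below the guide's mouth. The guide's glue is still wet, so let neither the pin nor the gripper touch the guide or the panel, and leave the other loose things on the bench where they are. Finish while still holding the pin in the gripper, upright, still, centred in the bore and touching nothing else.

Things in the scene. Friction and masses are not known exactly. Their poses are not given: they have to be found in the camera images.
- pin_grip (a point): centre of the loose gauge pin's wooden grip: a block 36 mm wide along its own x, 18 mm thick along its own y, 45 mm tall, z up; take it across the 18 mm. Below it follow a steel flange 30 mm across, 4 mm thick (underside 26.5 mm below this point), a grooved 16 mm collar 20 mm long and a bare 10 mm rod. The tip is 126.5 mm below this point. 0.1 to 0.2 kg
- pin_tip (a point): centre of the flat lower end of the gauge pin's 10 mm rod, on the pin's axis, 126.5 mm below the grip's centre; axes as the pin's, z up along the rod
- holder_top (a point): centre of the pin holder's mouth, 115 mm above the bench, z up: a black post 44 mm across with a 21 mm bore on a fixed steel plate 110 x 90 mm. The pin's flange rests on this rim, its tip is 100 mm below it. Two spring balls snap into the collar's groove: the first 4 mm or so of lifting take a pull of about 10 to 15 N straight up, then the pin slides free
- guide_mouth (a point): centre of the drill guide's upper rim, on the bore's axis, 76 mm above the bench, z up: a metal tube 40 mm across, 40 mm tall, bore 26 mm, foot flange 66 mm, on a fixed MDF panel 200 x 160 x 36 mm (centre 35 mm to -x, 20 mm to +y of this point, along its axes). A 28 mm hole continues the bore down to the bench. Three smaller bare holes are not used
- screwdriver: a screwdriver, 190 mm long, lying; a bystander; origin at the centre of its underside
- tweeter: a loose black tweeter, 84 mm across and 35 mm high; a bystander; origin at the centre of its underside
- screw_jar: a clear jar with a steel cap, 60 mm across, 75 mm high; a bystander; origin at the centre of its underside
- sanding_block: a cork sanding block, 100 x 60 x 36 mm; a bystander; origin at the centre of its underside
- glue_bottle: a white glue bottle, 60 mm across, 170 mm high; a bystander; origin at the centre of its underside
- mdf_ring: a flat ring of MDF, 110 mm across, 18 mm thick; a bystander; origin at the centre of its underside
Mind the look-alikes: they are no part of the job. Of the things that look like the part that bears pin_grip, the smallest one is meant.

How it is judged (in metres and radians):
On the way, in this order (a step that is already met when the one before it is completed fails the run):
1. the pin is pulled clear of its holder: its tip is above the holder's mouth (z of pin_tip in the frame of holder_top above 0.005 m and contact force between the fingers and pin above 0.5 N), for 0.1 s.
2. the tip is inside the guide's bore, at least 10 mm below its mouth (z of pin_tip in the frame of guide_mouth below -0.01 m and horizontal distance between pin_tip and guide_mouth below 0.009 m), for 0.1 s.
At the end, for the whole second after the job is handed in: the gripper still holds the pin, at rest and upright (within 0.09 rad); its tip is 40 to 60 mm below the guide's mouth and within 5 mm of the bore's axis, its grip within 10 mm of that axis, and it touches neither guide nor panel (horizontal distance between pin_tip and guide_mouth below 0.005 m and horizontal distance between pin_grip and guide_mouth below 0.01 m and z of pin_tip in the frame of guide_mouth between -0.06 and -0.04 m and angle between pin's own z axis and vertical below 0.09 rad and contact force between the fingers and pin above 0.5 N and contact force between pin and panel below 0.1 N and linear speed of pin below 0.02 m/s and angular speed of pin below 0.2 rad/s); the arm keeps its last pose, push and grip.
It fails at once if the pin touches the guide or the panel (contact force between pin and panel above 0.2 N).
It fails at once if the robot pushes against the guide or the panel (contact force between any of the arm, the fingers and panel above 1 N).
It fails at once if a bystander is shoved from its place (more than 25 mm) (distance of any of screwdriver, tweeter, screw_jar, sanding_block, glue_bottle, mdf_ring from where it was at the start of the episode above 0.025 m).
It also fails if it takes over 50 s, if anything falls off the work surface, if the arm or the gripper's body presses on something with over 40 N, if the wrist force passes 120 N, or if a joint passes its speed limit or range.

## Robot

A 6-joint arm with a two-finger parallel gripper is mounted at the origin on the work surface. World frame = base frame: x ahead of the robot, y to its left, z up, the work surface at z = 0. Lengths are in m, angles in degrees, forces in N, time in s.
With the tool pointing down it reaches from about 0.3 to 0.875 m from the base axis. Payload 6.4 kg.
Tool frame: the origin (TCP) lies midway between the tips of the shut fingers; the grasp point (between the pads) lies 19 mm behind it; z points along the fingers, y is the line along which they close (so a half turn about z gives the same grasp; the last joint's range is limited). The gripper opens to 88 mm and grips with 3 to 60 N. Pads are 18 mm wide; open, the fingers measure 123 mm over their backs; the gripper's body (75 mm by 187 mm) begins 45 mm behind the grasp point.
Start: joints at [58.539, 10.359, 92.074, -0, 77.567, -11.82], TCP at [0.193, 0.542, 0.239] pointing down, gripper open.
Joint ranges: [-171.53, 171.53], [-51.25, 118.39], [17.06, 147.69], [-65.23, 245.23], [0, 150.52], [-178.68, 178.68]. Speed limits (degrees/s): [147.25, 147.25, 172.46, 180, 180, 180].

## Interface

Orientations are given as [roll, pitch, yaw] about the fixed x, y, z axes, in that order (R = Rz(yaw) Ry(pitch) Rx(roll)).
In Python, from rig import manip gives the robot as it stands. The module is installed in compiled form; this text tells all that it offers.
- The arm moves only by the shell command python3 -m jog 'ROWS'. ROWS is JSON, a list that holds one entry, the list of rows, each a list of 7 numbers: the turn, a rotation vector about the tool's x, y, z in units of 360 degrees (1.0 is 360 degrees), then the shift along the tool's x, y, z in units of 0.3 m (1.0 is 0.3 m), then the closure, from -1 (fully open) to 1 (shut), so that 0 is half open. In form: [[[wx, wy, wz, tx, ty, tz, grip], ...]]. A call has 1 to 10 rows; each row is the pose to reach, as a shift and turn from the pose commanded when the call began, along the tool's axes at that moment, turning the shorter way round; what a row does not reach only later rows make up. A row lasts 1/10 s, in which the tool goes at most 50 mm and 8.59 degrees, less where a joint would pass 70% of its speed; a pose out of reach is approached as far as the arm can. A call with a number of a shift or a turn outside -1 to 1 is refused whole. A call with a gripper value outside its range is refused whole. The fingers move at their own pace and stop on an object; the grip force is fixed at half the most. Time passes only in rows, so rows that repeat a pose let the fingers close. It gives the time, the measured TCP pose, the force, the opening and the grip force at its end, in the units of the state.
- manip.get_obs(): the state, without advancing time (a new reading comes with each control period).
- manip.snapshot(name): name is "side" or "top" or "wrist"; returns (picture, depth): 480x640x3 uint8, blue, green, red; 480x640 float32, m along the optical axis (not along the pixel's ray), 0 where there is no reading.
- manip.camera_model(name): a dict with "intrinsics" (3x3 intrinsics, pixels), "T" (4x4, takes a point from camera to world coordinates); the wrist camera has in their place "T_tool_cam" (4x4, takes a point from camera to tool coordinates, whose origin is the TCP and whose axes are the flange's). Camera axes: x right, y up, looking along -z (the intrinsics and any distortion apply to the point x, -y, -z); pixel columns grow to the right and rows downward; lengths in m; the calibration is good to about 2 mm. A picture is of the moment at which its call begins: read the wrist's pose just before it. camera_model takes no time and is no camera call.
- manip.job_done(): hands the job in; it is judged then, once.
Trained networks look in the newest picture that a camera, given by its name, has taken for a name from the list of things; names that differ only in an ending like _2 or _b are one class to them, and where a whole thing is asked for, a point or a joint stands for the part that bears it (a point fixed in the world has none). Each returns a list of dicts, best first, with "p" (0 to 1); they miss things now and then, are a little off and sometimes report something else, mostly with a low value. They report only what shows in the picture. A call takes as long as a camera call. They do not tell look-alikes from the thing itself.
- manip.masks_of(camera, query): "mask" (480x640 bool, what is visible of it).
- manip.place_of(camera, query): "centre" ([x, y, z] in m, in world coordinates, good to about 4 mm: a listed point, or the origin of a listed thing).
The state is a dict: "clock": time; "joint_pos": joint angles; "qvel": joint speeds; "tau": joint torques, N m; "eef_pos": TCP position; "ee_rot": TCP orientation; "wrist_force": force on the tool from outside, world axes, zero at the start; "wrist_torque": the same for the moment, N m; "finger_gap": finger opening in m; "finger_force": force on a finger pad.
Only numpy, scipy, OpenCV 4.12 (cv2) and the standard library are available. Lean on these libraries where they do the work, as an engineer would, in place of code of your own. Each camera call takes 0.05 s, during which the arm holds its last target. There are 200 camera calls.

## Working session

There is one attempt and no reset: what is moved stays moved. The work goes in short steps, Python scripts to look and compute and a shell command to move; the robot and the scene stay as the last step left them, time stands still between calls to the robot, and variables do not carry over. Pictures are saved under pics/ and viewed, at most 10 in all, crops included, and the job is handed in when it is done.

```bash
mkdir -p pics
cat > h.py <<'E'
import numpy as np, cv2
from rig import manip
np.set_printoptions(precision=4,suppress=True)
def w(cam,u,v,d,T=None):
    m=manip.camera_model(cam);K=np.array(m["intrinsics"])
    x=(u-K[0,2])/K[0,0]*d;y=(v-K[1,2])/K[1,1]*d
    T=np.array(m["T"]) if T is None else T
    return (T@np.array([x,-y,-d,1]))[:3]
def pix(cam,p,T=None):
    m=manip.camera_model(cam);K=np.array(m["intrinsics"])
    T=np.array(m["T"]) if T is None else T
    q=np.linalg.inv(T)@np.r_[p,1];q=K@np.array([q[0],-q[1],-q[2]]);return q[:2]/q[2]
E
python3 - <<'E'
from h import *
s=manip.get_obs();print(s)
for c in("top","side"):
    im,d=manip.snapshot(c);cv2.imwrite(f"pics/{c}0.png",im);m=manip.camera_model(c);print(c,m)
    for q in("pin_grip","pin_tip","holder_top","guide_mouth","screwdriver","tweeter","screw_jar","sanding_block","glue_bottle","mdf_ring"):
        for r in manip.place_of(c,q)[:4]: print(q,round(r["p"],2),np.array(r["centre"]),pix(c,r["centre"]).round())
E
```

```text
{'clock': 0.0, 'joint_pos': array([ 58.5388,  10.4005,  92.1297,  -0.0002,  77.5659, -11.8197]), 'qvel': array([ 0.1153,  0.0147, -0.0071,  0.0138, -0.0215, -0.0226]), 'tau': array([ -0.002 , -43.3879, -34.184 ,   0.0699,   0.0387,  -0.0002]), 'eef_pos': array([0.193 , 0.5411, 0.2378]), 'ee_rot': array([-179.9059,   -0.0195,  160.3585]), 'wrist_force': array([0.1001, 0.9753, 0.8873]), 'wrist_torque': array([-0.0493,  0.0409, -0.0091]), 'finger_force': 0.0, 'finger_gap': 0.08824620752082764}
top {'intrinsics': array([[459.5785,   0.    , 314.9249],
       [  0.    , 459.5785, 238.0344],
       [  0.    ,   0.    ,   1.    ]]), 'T': array([[ 0.0154,  0.9874, -0.1578,  0.3707],
       [-0.9997,  0.0123, -0.0205, -0.0198],
       [-0.0183,  0.1581,  0.9873,  1.295 ],
       [ 0.    ,  0.    ,  0.    ,  1.    ]])}
pin_grip 0.81 [0.6124 0.2762 0.1785] [206. 212.]
pin_grip 0.81 [0.3581 0.2002 0.1831] [231. 315.]
pin_grip 0.74 [0.4805 0.2466 0.1392] [219. 266.]
pin_tip 0.91 [ 0.6152  0.277  -0.0002] [221. 224.]
pin_tip 0.79 [0.3585 0.1995 0.0009] [245. 315.]
pin_tip 0.54 [0.4634 0.4641 0.000
[... 627 characters left out ...]
': array([[-0.7426,  0.5143, -0.4291,  0.048 ],
       [-0.6696, -0.554 ,  0.4948,  0.6052],
       [ 0.0167,  0.6547,  0.7557,  1.0554],
       [ 0.    ,  0.    ,  0.    ,  1.    ]])}
pin_grip 0.96 [0.6113 0.2779 0.1825] [217. 295.]
pin_grip 0.68 [0.4821 0.2475 0.1414] [273. 333.]
holder_top 0.93 [0.4832 0.2502 0.1146] [272. 340.]
holder_top 0.62 [0.4815 0.2519 0.1432] [271. 334.]
guide_mouth 0.78 [ 0.6013 -0.216   0.0775] [366. 209.]
screwdriver 0.78 [ 0.47    0.0077 -0.0003] [349. 304.]
tweeter 0.75 [ 0.711  -0.002  -0.0046] [282. 252.]
screw_jar 0.79 [ 0.7597 -0.2166  0.0025] [322. 201.]
screw_jar 0.37 [0.4841 0.2504 0.1426] [271. 333.]
mdf_ring 0.71 [ 0.4736 -0.4818 -0.0001] [455. 202.]
```

View pics/top0.png

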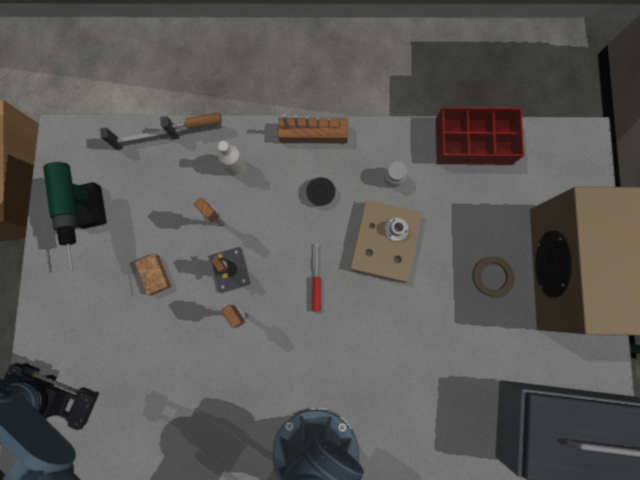

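View pics/side0.png

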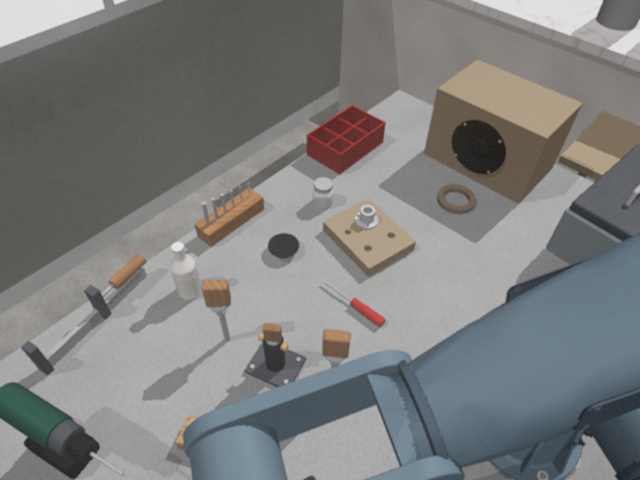

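Run:
```python
from h import *
im=cv2.imread("pics/side0.png");cv2.imwrite("pics/crop.png",cv2.resize(im[235:415,160:360],None,fx=3,fy=3,interpolation=cv2.INTER_CUBIC))
print(manip.camera_model("wrist"))
# grip tops from depth, yaw by min-area rect of top-height points
for c in("top","side"):
    im,d=manip.snapshot(c)
    v,u=np.mgrid[0:480,0:640];ok=d>0
    m=manip.camera_model(c);K=np.array(m["intrinsics"]);T=np.array(m["T"])
    P=np.stack([(u-K[0,2])/K[0,0]*d,-(v-K[1,2])/K[1,1]*d,-d],-1)@T[:3,:3].T+T[:3,3]
    for n,p,h in(("small",(.482,.2475),.155),("A",(.612,.277),.19),("B",(.358,.2),.19)):
        s=ok&(np.hypot(P[...,0]-p[0],P[...,1]-p[1])<.035)&(P[...,2]>.125)
        Q=P[s]
        if len(Q)<8: print(c,n,len(Q));continue
        zt=np.percentile(Q[:,2],90);t=Q[Q[:,2]>zt-.006]
        print(c,n,"top",zt,len(t),t.mean(0),cv2.minAreaRect((t[:,:2]*1000).astype(np.float32)))
    s=ok&(np.hypot(P[...,0]-.6,P[...,1]+.217)<.03)&(P[...,2]>.07);Q=P[s]
    print(c,"guide",np.median(Q[:,2]),len(Q),cv2.minEnclosingCircle((Q[:,:2]*1000).astype(np.float32)))
```

```text
{'intrinsics': array([[407.9214,   0.    , 321.2618],
       [  0.    , 407.9214, 245.7098],
       [  0.    ,   0.    ,   1.    ]]), 'T_tool_cam': array([[-0.0009,  0.963 ,  0.2694,  0.0685],
       [ 1.    ,  0.0007,  0.0007,  0.0001],
       [ 0.0005,  0.2694, -0.963 , -0.1473],
       [ 0.    ,  0.    ,  0.    ,  1.    ]])}
top small top 0.16534867730425007 96 [0.4833 0.2466 0.1633] ((483.3631591796875, 246.43051147460938), (35.978485107421875, 18.164377212524414), 32.17856216430664)
top A top 0.21567068703323009 207 [0.6144 0.2743 0.2135] ((614.945556640625, 274.672119140625), (51.028560638427734, 25.65007209777832), 46.35736846923828)
top B top 0.21582651911260228 230 [0.3562 0.1966 0.2138] ((355.98358154296875, 196.98391723632812), (51.494964599609375, 26.030303955078125), 35.49233627319336)
top guide 0.07566128197690558 109 ((598.1085815429688, -216.19142150878906), 20.275598526000977)
side small top 0.1653476609707497 146 [0.4821 0.2497 0.1639] ((482.59228515625, 248.89492797851562), (35.80748748779297, 18.820119857788086), 32.92890930175781)
side A top 0.21514210941185105 276 [0.6127 0.2775 0.2143] ((614.0733642578125, 276.8896179199219), (50.649009704589844, 27.061138153076172), 43.441444396972656)
side B top 0.2157057193530883 338 [0.355  0.2004 0.2144] ((355.828125, 199.29908752441406), (51.517005920410156, 27.168079376220703), 35.17897033691406)
side guide 0.07546185354633095 105 ((598.9539184570312, -214.15792846679688), 21.421205520629883)
```

View pics/crop.png

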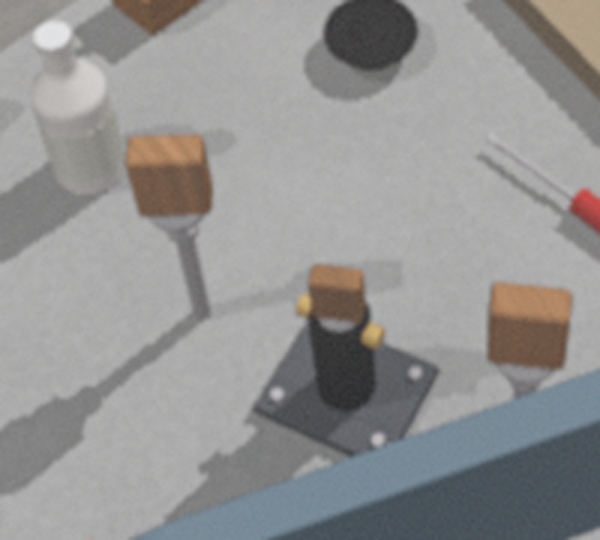

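The three look-alikes in the side view are at (217,295), (336,344) and (272,333). Only the one at (272,333) fits. It is the smallest, 36x18 mm with its top at 0.165, while the others are 51x26 mm with tops at 0.216. The crop also shows it seated in the black holder. I'm moving there now.

```bash
cat >> h.py <<'E'
from scipy.spatial.transform import Rotation as Ro
def toolT(s):
    T=np.eye(4);T[:3,:3]=Ro.from_euler("xyz",s["ee_rot"],degrees=True).as_matrix();T[:3,3]=s["eef_pos"];return T
def delta(p,yaw,s=None):
    s=s or manip.get_obs();T=toolT(s);t=T[:3,:3].T@(np.array(p)-T[:3,3])/.3
    G=Ro.from_euler("xyz",[180,0,yaw],degrees=True).as_matrix()
    r=Ro.from_matrix(T[:3,:3].T@G).as_rotvec()/(2*np.pi);return np.r_[r,t]
E
python3 -m jog '[[[0,0,-0.1447,-0.62,-0.298,-0.133,-1],[0,0,-0.1447,-0.62,-0.298,-0.133,-1],[0,0,-0.1447,-0.62,-0.298,-0.133,-1],[0,0,-0.1447,-0.62,-0.298,-0.133,-1],[0,0,-0.1447,-0.62,-0.298,-0.133,-1],[0,0,-0.1447,-0.62,-0.298,-0.133,-1],[0,0,-0.1447,-0.62,-0.298,-0.133,-1],[0,0,-0.1447,-0.62,-0.298,-0.133,-1]]]'
python3 -c "
from h import *
print(delta([.483,.248,.28],-147.5),manip.get_obs()['joint_pos'])"
```

```text
clock: 2.0
eef_pos: [0.3387, 0.3946, 0.2788]
ee_rot: [180.0, 0.0, -147.6]
wrist_force: [0.4, -0.2, 0.9]
finger_gap: 0.0882
finger_force: 0.0
[ 0.      0.     -0.0002 -0.1441 -0.6704 -0.0042] [ 36.2634   1.3592  97.2146   0.0036  81.4117 -86.1635]
```

```bash
python3 -m jog '[[[0,0,0,-0.144,-0.67,0,-1],[0,0,0,-0.144,-0.67,0,-1],[0,0,0,-0.144,-0.67,0,-1],[0,0,0,-0.144,-0.67,0,-1],[0,0,0,-0.144,-0.67,0,-1],[0,0,0,-0.144,-0.67,0,-1]]]'
python3 - <<'E'
from h import *
s=manip.get_obs();im,d=manip.snapshot("wrist");cv2.imwrite("pics/w1.png",im)
T=toolT(s)@np.array(manip.camera_model("wrist")["T_tool_cam"])
for q in("pin_grip","holder_top"):
    for r in manip.place_of("wrist",q)[:3]: print(q,r["p"],np.array(r["centre"]),pix("wrist",r["centre"],T))
v,u=np.mgrid[0:480,0:640];K=np.array(manip.camera_model("wrist")["intrinsics"])
P=np.stack([(u-K[0,2])/K[0,0]*d,-(v-K[1,2])/K[1,1]*d,-d],-1)@T[:3,:3].T+T[:3,3]
m=(d>0)&(np.hypot(P[...,0]-.483,P[...,1]-.248)<.035)&(P[...,2]>.158)&(P[...,2]<.172)
Q=P[m];print(len(Q),Q.mean(0),cv2.minAreaRect((Q[:,:2]*1000).astype(np.float32)),s["eef_pos"])
m=(d>0)&(np.hypot(P[...,0]-.483,P[...,1]-.248)<.035)&(P[...,2]>.11)&(P[...,2]<.122)
Q=P[m];print(len(Q),np.median(Q[:,2]))
E
```

```text
clock: 2.6
eef_pos: [0.4833, 0.2475, 0.2783]
ee_rot: [180.0, -0.0, -147.8]
wrist_force: [0.2, 0.6, 0.3]
finger_gap: 0.0879
finger_force: 0.0
pin_grip 0.94 [0.6149 0.2799 0.1845] [261.127  424.8569]
pin_grip 0.91 [0.3545 0.1994 0.1831] [374.9502   2.4719]
pin_grip 0.77 [0.4834 0.249  0.14  ] [323.719  232.1517]
1402 [0.483  0.2473 0.1648] ((484.1046142578125, 247.9714813232422), (36.17667770385742, 17.97828483581543), 34.0334587097168) [0.4833 0.2475 0.2783]
1482 0.11595716627080588
```

View pics/w1.png

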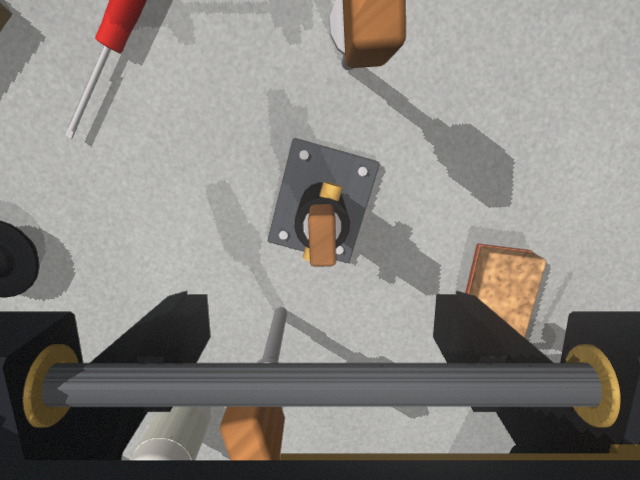

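The target grip is at (322,235), top at z = 0.165, and the fingers are aligned with it to about 1°. The tall look-alikes at (375,30) and (255,430) are clear of the fingers. I'll descend and close.

```bash
python3 -m jog '[[[0,0,-0.002,0,0,0.25,-1],[0,0,-0.002,0,0,0.4,-1],[0,0,-0.002,0,0,0.515,-1],[0,0,-0.002,0,0,0.515,-1],[0,0,-0.002,0,0,0.515,-1],[0,0,-0.002,0,0,0.515,0.3],[0,0,-0.002,0,0,0.515,0.7],[0,0,-0.002,0,0,0.515,1],[0,0,-0.002,0,0,0.515,1],[0,0,-0.002,0,0,0.515,1]]]'
python3 -m jog '[[[0,0,0,0,0,0,1],[0,0,0,0,0,0,1],[0,0,0,0,0,0,1],[0,0,0,0,0,0,1]]]'
```

```text
clock: 3.75
eef_pos: [0.4831, 0.2485, 0.1248]
ee_rot: [-180.0, 0.1, -146.8]
wrist_force: [0.2, 0.3, 0.5]
finger_gap: 0.05
finger_force: 0.0
clock: 4.15
eef_pos: [0.4827, 0.2483, 0.124]
ee_rot: [180.0, -0.0, -146.8]
wrist_force: [0.4, -0.7, -0.4]
finger_gap: 0.018
finger_force: 0.3
```

```bash
python3 -m jog '[[[0,0,0,0,0,0,1],[0,0,0,0,0,0,1],[0,0,0,0,0,0,1],[0,0,0,0,0,-0.007,1],[0,0,0,0,0,-0.014,1],[0,0,0,0,0,-0.021,1],[0,0,0,0,0,-0.028,1],[0,0,0,0,0,-0.035,1],[0,0,0,0,0,-0.045,1],[0,0,0,0,0,-0.06,1]]]'
python3 -m jog '[[[0,0,0,0,0,-0.07,1],[0,0,0,0,0,-0.14,1],[0,0,0,0,0,-0.21,1],[0,0,0,0,0,-0.28,1],[0,0,0,0,0,-0.34,1],[0,0,0,0,0,-0.4,1],[0,0,0,0,0,-0.42,1],[0,0,0,0,0,-0.42,1],[0,0,0,0,0,-0.42,1]]]'
```

```text
clock: 5.15
eef_pos: [0.4829, 0.2482, 0.1428]
ee_rot: [-180.0, 0.0, -146.8]
wrist_force: [0.3, 0.3, -1.1]
finger_gap: 0.0179
finger_force: 30.0
clock: 6.05
eef_pos: [0.4824, 0.2482, 0.2674]
ee_rot: [180.0, -0.1, -146.8]
wrist_force: [-0.3, -0.3, -1.5]
finger_gap: 0.0179
finger_force: 30.0
```

Run:
```python
from h import *
print(delta([.66,-.18,.268],-146.8))
im,d=manip.snapshot("side")
for r in manip.place_of("side","pin_tip")[:3]+manip.place_of("side","pin_grip")[:3]: print(r)
```

```text
[ 0.     -0.0001 -0.0001  0.2852 -1.5187 -0.0019]
{'centre': [0.3583, 0.1971, 0.0034], 'p': 0.73}
{'centre': [0.613, 0.2763, -0.0001], 'p': 0.68}
{'centre': [0.4846, 0.2499, 0.1587], 'p': 0.48}
{'centre': [0.3542, 0.1973, 0.1839], 'p': 0.95}
{'centre': [0.6091, 0.2803, 0.1821], 'p': 0.86}
```

```bash
python3 -m jog '[[[0,0,0,0.03,-0.05,0,1],[0,0,0,0.05,-0.15,0,1],[0,0,0,0.07,-0.27,0,1],[0,0,0,0.09,-0.39,0,1],[0,0,0,0.11,-0.51,0,1],[0,0,0,0.13,-0.63,0,1],[0,0,0,0.14,-0.71,0,1],[0,0,0,0.145,-0.76,0,1],[0,0,0,0.145,-0.76,0,1]]]'
python3 -m jog '[[[0,0,0,0.03,-0.05,0,1],[0,0,0,0.05,-0.15,0,1],[0,0,0,0.07,-0.27,0,1],[0,0,0,0.09,-0.39,0,1],[0,0,0,0.11,-0.51,0,1],[0,0,0,0.13,-0.63,0,1],[0,0,0,0.135,-0.71,0,1],[0,0,0,0.14,-0.76,0,1],[0,0,0,0.14,-0.76,0,1],[0,0,0,0.14,-0.76,0,1]]]'
python3 - <<'E'
from h import *
s=manip.get_obs();im,d=manip.snapshot("wrist");cv2.imwrite("pics/w2.png",im);np.save("d2.npy",d)
print(s["eef_pos"],s["ee_rot"],s["joint_pos"])
Tt=toolT(s);C=np.array(manip.camera_model("wrist")["T_tool_cam"]);T=Tt@C
for q in("pin_grip","pin_tip","guide_mouth"):
    for r in manip.place_of("wrist",q)[:3]: print(q,r["p"],np.array(r["centre"]),pix("wrist",r["centre"],T))
v,u=np.mgrid[0:480,0:640];K=np.array(manip.camera_model("wrist")["intrinsics"])
Pt=np.stack([(u-K[0,2])/K[0,0]*d,-(v-K[1,2])/K[1,1]*d,-d],-1)@C[:3,:3].T+C[:3,3]
P=Pt@Tt[:3,:3].T+Tt[:3,3]
m=(d>0)&(np.hypot(P[...,0]-.6,P[...,1]+.216)<.03)&(P[...,2]>.07)&(P[...,2]<.082)
print("guide",m.sum(),np.median(P[m],0),cv2.minEnclosingCircle((P[m][:,:2]*1000).astype(np.float32)))
np.save("Pw.npy",P)
# pin in tool frame: z slices
for z0 in(.01,.02,.03,.04,.05,.06,.07,.08,.09,.1,.105,.11):
    k=(d>0)&(np.hypot(Pt[...,0],Pt[...,1])<.025)&(abs(Pt[...,2]-z0)<.003)
    if k.sum()>3: q=Pt[k];print(z0,k.sum(),"x",q[:,0].min(),q[:,0].max(),"y",q[:,1].min(),q[:,1].max(),q[:,1].mean())
im,d=manip.snapshot("top")
for r in manip.place_of("top","guide_mouth")[:2]+manip.place_of("top","pin_tip")[:3]+manip.place_of("top","pin_grip")[:3]: print(r)
E
```

```text
clock: 7.1
eef_pos: [0.5714, 0.0324, 0.2674]
ee_rot: [180.0, -0.1, -147.0]
wrist_force: [-0.1, 0.6, -1.8]
finger_gap: 0.0177
finger_force: 30.0
clock: 8.1
eef_pos: [0.6604, -0.1784, 0.2676]
ee_rot: [179.9, -0.0, -146.8]
wrist_force: [-0.2, 0.1, -0.6]
finger_gap: 0.0179
finger_force: 30.0
[ 0.6604 -0.1784  0.2676] [ 179.9103   -0.0173 -146.7773] [ -25.0499   22.9994   72.877     0.0326   84.209  -148.2759]
pin_grip 0.69 [ 0.6619 -0.1749  0.2854] [329.0366 343.2891]
pin_tip 0.58 [ 0.6593 -0.1763  0.1596] [325.5735 242.3086]
guide_mouth 0.67 [ 0.6002 -0.219   0.0741] [320.3311 126.836 ]
guide 1171 [ 0.5988 -0.2164  0.077 ] ((599.34521484375, -216.1428680419922), 19.801549911499023)
0.01 5 x 0.005181879285252086 0.008676330201660573 y -0.011240155864284613 0.012372904771141694 0.006519173459076986
0.04 33 x 0.002368424084423379 0.003999068739988607 y -0.0036906506513777406 0.0021796221471248405 -0.0005785703478577067
0.05 69 x -0.0010853796761540052 0.0038676206032840083 y -0.005371783522951592 0.004416168466512703 -0.0005108171263743152
0.06 58 x 7.205744606941789e-05 0.0039615408601521
[... 174 characters left out ...]
.0005277806024057463
0.08 50 x -0.0012225593718127037 0.003814848931783313 y -0.0054753756547032935 0.004438123119946487 -0.0006952871363384496
0.09 36 x 2.801399760790635e-06 0.003714600292982942 y -0.005052655335092611 0.004071279568037992 -0.000620367633468447
0.1 40 x -0.0005423138053415044 0.003734266324627089 y -0.005199288840217688 0.004299301484212419 -0.0003694495619850629
0.105 29 x -0.0005590323124595592 0.0037976056857138285 y -0.005268710373915808 0.004341942239675055 -0.00018706074609997302
{'centre': [0.3608, 0.1996, -0.0037], 'p': 0.85}
{'centre': [0.619, 0.274, -0.0003], 'p': 0.58}
{'centre': [0.6135, 0.2746, 0.1815], 'p': 0.91}
{'centre': [0.3574, 0.1981, 0.184], 'p': 0.67}
```

View pics/w2.png

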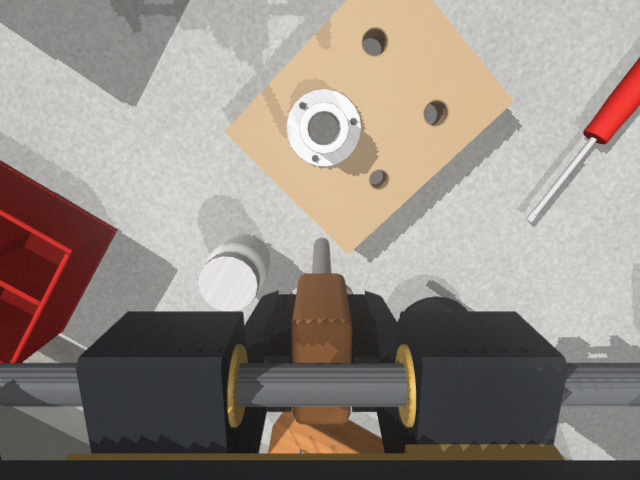

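The pin hangs straight at (322,260), with its axis 1 mm or less from the tool axis. The guide bore is at (323,128), world (0.5993, -0.2163), rim z = 0.077, which agrees with the other views. I'll move above it.

```bash
python3 -m jog '[[[0,0,0,0.05,0.002,0,1],[0,0,0,0.12,0.004,0,1],[0,0,0,0.19,0.006,0,1],[0,0,0,0.23,0.007,0,1],[0,0,0,0.243,0.007,0,1],[0,0,0,0.243,0.007,0,1],[0,0,0,0.243,0.007,0,1],[0,0,0,0.243,0.007,0,1]]]'
python3 - <<'E'
from h import *
for i in range(3): s=manip.get_obs();print(s["eef_pos"],s["ee_rot"]);im,d=manip.snapshot("wrist")
Tt=toolT(s);C=np.array(manip.camera_model("wrist")["T_tool_cam"]);T=Tt@C
v,u=np.mgrid[0:480,0:640];K=np.array(manip.camera_model("wrist")["intrinsics"])
P=np.stack([(u-K[0,2])/K[0,0]*d,-(v-K[1,2])/K[1,1]*d,-d],-1)@T[:3,:3].T+T[:3,3]
m=(d>0)&(np.hypot(P[...,0]-.6,P[...,1]+.216)<.03)&(P[...,2]>.07)&(P[...,2]<.082)
print("guide",m.sum(),np.median(P[m],0),cv2.minEnclosingCircle((P[m][:,:2]*1000).astype(np.float32)))
for q in("pin_tip","guide_mouth"):
    for r in manip.place_of("wrist",q)[:2]: print(q,r["p"],np.array(r["centre"]))
for c in("side","top"):
    ic,dc=manip.snapshot(c)
    for q in("pin_tip","guide_mouth","pin_grip"):
        for r in manip.place_of(c,q)[:3]: print(c,q,r["p"],np.array(r["centre"]))
    if c=="side":
        x,y=pix(c,[.599,-.216,.12]).astype(int)
        a=cv2.resize(ic[y-60:y+60,x-80:x+80],None,fx=4,fy=4,interpolation=cv2.INTER_CUBIC)
        b=cv2.resize(im[60:480,160:480],None,fx=.9,fy=.9)[:378]
cv2.imwrite("pics/s3.png",a[:480,:640]);cv2.imwrite("pics/w3.png",im)
E
```

```text
clock: 9.3
eef_pos: [0.599, -0.2177, 0.268]
ee_rot: [180.0, 0.0, -146.8]
wrist_force: [-0.6, -1.3, -1.3]
finger_gap: 0.0176
finger_force: 30.0
[ 0.599  -0.2177  0.268 ] [ 179.999     0.0154 -146.7905]
[ 0.599  -0.2177  0.268 ] [ 179.998     0.0081 -146.7857]
[ 0.5989 -0.2178  0.268 ] [ 179.9926    0.0035 -146.7893]
guide 1014 [ 0.5982 -0.2172  0.0768] ((599.005859375, -216.31101989746094), 19.846660614013672)
pin_tip 0.82 [ 0.6025 -0.2153  0.163 ]
guide_mouth 0.78 [ 0.5987 -0.2162  0.0777]
side pin_tip 0.61 [ 0.6135  0.2768 -0.0051]
side pin_tip 0.55 [0.3592 0.1984 0.0059]
side pin_tip 0.5 [ 0.6    -0.2115  0.1594]
side guide_mouth 0.79 [ 0.6033 -0.2128  0.0741]
side pin_grip 0.82 [0.6127 0.2799 0.1797]
side pin_grip 0.72 [0.3534 0.199  0.179 ]
side pin_grip 0.59 [ 0.5984 -0.2194  0.2871]
top pin_tip 0.72 [0.3561 0.1999 0.0007]
top pin_tip 0.66 [ 0.6149  0.277  -0.0002]
top guide_mouth 0.88 [ 0.5999 -0.2143  0.0765]
top pin_grip 0.7 [0.3584 0.1973 0.1849]
```

View pics/s3.png

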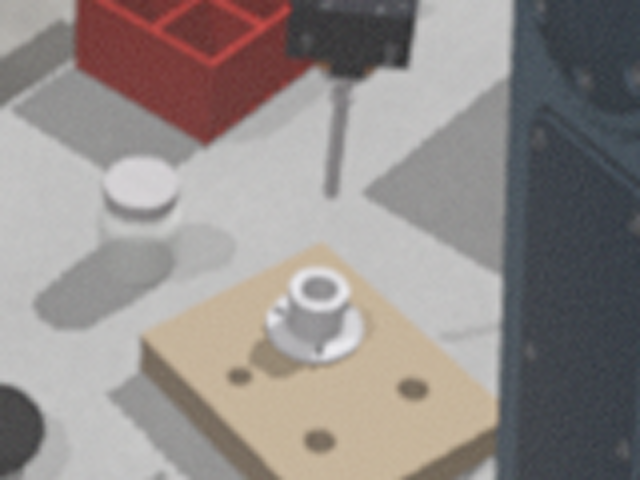

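View pics/w3.png

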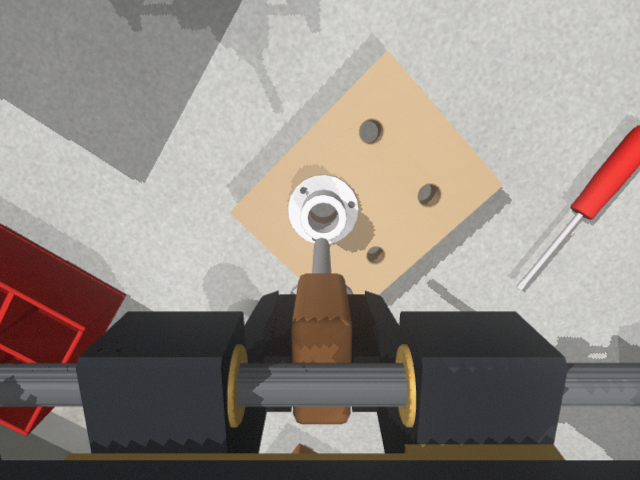

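The side crop shows the tip at (332,195), straight above the mouth at (320,290). The wrist view agrees: tip (321,240), bore (323,212). After a small y correction I'll lower the pin to just above the mouth and check again.

```bash
python3 -m jog '[[[0,0,0,0,0.005,0.02,1],[0,0,0,0,0.005,0.06,1],[0,0,0,0,0.005,0.11,1],[0,0,0,0,0.005,0.16,1],[0,0,0,0,0.005,0.2,1],[0,0,0,0,0.005,0.22,1],[0,0,0,0,0.005,0.22,1],[0,0,0,0,0.005,0.22,1],[0,0,0,0,0.005,0.22,1]]]'
python3 - <<'E'
from h import *
s=manip.get_obs();im,d=manip.snapshot("wrist");print(s["eef_pos"],s["ee_rot"])
Tt=toolT(s);C=np.array(manip.camera_model("wrist")["T_tool_cam"])
v,u=np.mgrid[0:480,0:640];K=np.array(manip.camera_model("wrist")["intrinsics"])
Pt=np.stack([(u-K[0,2])/K[0,0]*d,-(v-K[1,2])/K[1,1]*d,-d],-1)@C[:3,:3].T+C[:3,3]
k=(d>0)&(np.hypot(Pt[...,0],Pt[...,1])<.012)&(Pt[...,2]>.06)&(Pt[...,2]<.108);q=Pt[k]
print("rod tool x front",np.percentile(q[:,0],98),"y",np.percentile(q[:,1],[2,98]),"zmax",np.percentile(q[:,2],99.5))
z=s["eef_pos"][2]-.0765
k=(d>0)&(np.hypot(Pt[...,0],Pt[...,1])<.03)&(abs(Pt[...,2]-z)<.005)&(Pt[...,2]>.118);q=Pt[k]
print("rim",k.sum(),cv2.minEnclosingCircle((q[:,:2]*1000).astype(np.float32)),np.median(q[:,2]),z,np.percentile(q,[1,99],0))
cv2.imwrite("pics/w4.png",cv2.resize(im[120:320,200:440],None,fx=3,fy=3))
for c in("side",):
    manip.snapshot(c)
    for q in("pin_tip","guide_mouth"):
        for r in manip.place_of(c,q)[:3]: print(c,q,r["p"],np.array(r["centre"]))
E
```

```text
clock: 10.85
eef_pos: [0.5982, -0.2172, 0.2031]
ee_rot: [-179.9, 0.0, -146.8]
wrist_force: [-0.3, 0.3, -1.4]
finger_gap: 0.018
finger_force: 30.0
[ 0.5982 -0.2172  0.2031] [-179.9147    0.0406 -146.8279]
rod tool x front 0.0037586341677269624 y [-0.0052  0.0042] zmax 0.10641802829681703
rim 1331 ((-1.4749141931533813, 0.47527164220809937), 20.021886825561523) 0.12611597555865156 0.12655928274502443 [[-0.0181 -0.0182  0.1244]
 [ 0.0179  0.0192  0.1309]]
side pin_tip 0.87 [ 0.6144  0.2758 -0.0003]
side pin_tip 0.44 [ 0.5984 -0.2129  0.0907]
side guide_mouth 0.72 [ 0.6038 -0.2121  0.076 ]
```

View pics/w4.png

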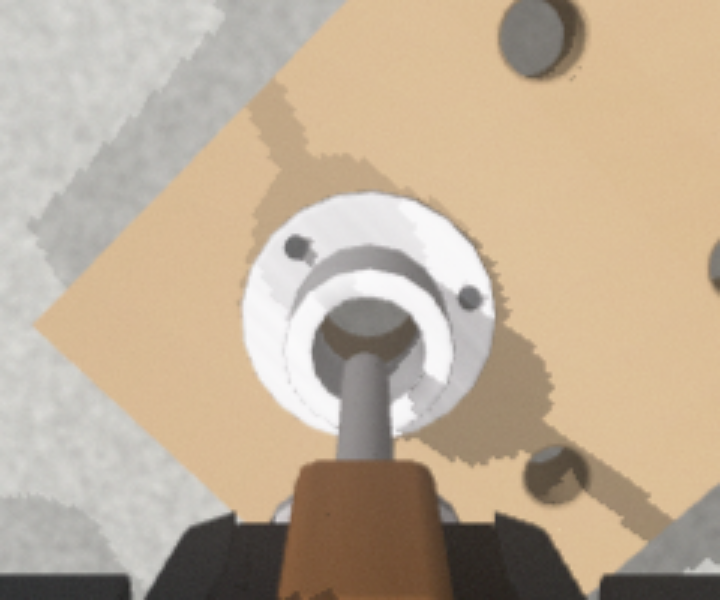

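In the crop the rod tip at (365,360) is over the bore centre at (369,340), level with the mouth in x and within 1 mm in y. Rod clearance is 8 mm. I'll lower the last 68 mm slowly.

```bash
python3 -m jog '[[[0,0,0,0.001,0.003,0,1],[0,0,0,0.001,0.003,0.02,1],[0,0,0,0.001,0.003,0.05,1],[0,0,0,0.001,0.003,0.08,1],[0,0,0,0.001,0.003,0.115,1],[0,0,0,0.001,0.003,0.15,1],[0,0,0,0.001,0.003,0.18,1],[0,0,0,0.001,0.003,0.205,1],[0,0,0,0.001,0.003,0.22,1],[0,0,0,0.001,0.003,0.227,1]]]'
python3 -m jog '[[[0,0,0,0,0,0,1],[0,0,0,0,0,0,1],[0,0,0,0,0,0,1],[0,0,0,0,0,0,1],[0,0,0,0,0,0,1]]]'
python3 - <<'E'
from h import *
s=manip.get_obs();im,d=manip.snapshot("wrist");print(s["eef_pos"],s["ee_rot"],s["qvel"])
C=np.array(manip.camera_model("wrist")["T_tool_cam"])
v,u=np.mgrid[0:480,0:640];K=np.array(manip.camera_model("wrist")["intrinsics"])
Pt=np.stack([(u-K[0,2])/K[0,0]*d,-(v-K[1,2])/K[1,1]*d,-d],-1)@C[:3,:3].T+C[:3,3]
z=s["eef_pos"][2]-.0765
k=(d>0)&(abs(np.hypot(Pt[...,0],Pt[...,1])-.017)<.008)&(abs(Pt[...,2]-z)<.003);q=Pt[k]
print("rim",k.sum(),cv2.minEnclosingCircle((q[:,:2]*1000).astype(np.float32)),np.median(q[:,2]),z)
k=(d>0)&(np.hypot(Pt[...,0],Pt[...,1])<.008)&(Pt[...,2]>.035)&(Pt[...,2]<.06);q=Pt[k]
print("rod",k.sum(),np.percentile(q[:,0],98),np.percentile(q[:,1],[2,98]))
cv2.imwrite("pics/w5.png",cv2.resize(im[180:380,200:440],None,fx=3,fy=3))
E
```

```text
clock: 12.05
eef_pos: [0.5968, -0.2163, 0.1334]
ee_rot: [180.0, -0.0, -146.8]
wrist_force: [-0.4, 0.1, -0.4]
finger_gap: 0.0178
finger_force: 30.0
clock: 12.55
eef_pos: [0.597, -0.2164, 0.1343]
ee_rot: [-180.0, 0.0, -146.8]
wrist_force: [-0.1, 0.5, -1.4]
finger_gap: 0.0176
finger_force: 30.0
[ 0.597  -0.2164  0.1343] [-179.9738    0.0114 -146.8275] [-0.1097  0.1469  0.1539  0.0127  0.0253  0.0183]
rim 1672 ((-1.9754033088684082, -1.0205270051956177), 20.090940475463867) 0.057356706515895736 0.05780620442745653
rod 216 0.0038178110244124525 [-0.005   0.0039]
```

View pics/w5.png

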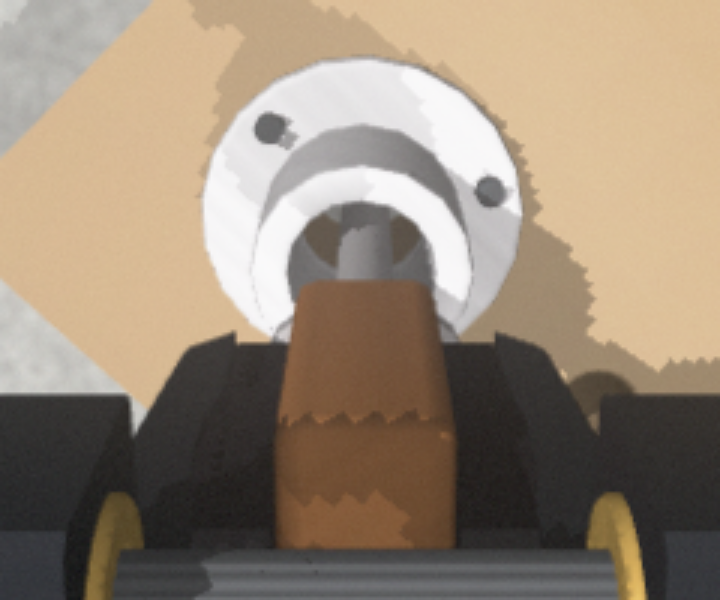

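The crop shows the rod at (365,240), centred in the bore at (363,250) to about 1 mm. The tip is about 51 mm below the mouth, and the wrist force is only the pin's weight. Handing in.

```bash
python3 -c "
from rig import manip
print(manip.job_done())"
```

```text
the job is handed in; nothing more can be done
None
```

The job is handed in, with no verdict returned: the gripper holds the pin upright in the guide, about 1 mm off the bore's axis, tip about 51 mm below the mouth, and no contact showing in the wrist force.

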